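# Reload the release ramp: push the bearing up its sloped gutter past the spring catch

## Robot

A 6-joint arm with a two-finger parallel gripper is mounted at the origin on the work surface. World frame = base frame: x ahead of the robot, y to its left, z up, the work surface at z = 0. Lengths are in m, angles in rad, forces in N, time in s.
With the tool pointing down it reaches from about 0.3 to 0.875 m from the base axis. Payload 6.4 kg.
Tool frame: the origin (TCP) lies on the centre line of the jaws, within the pads' length; the fingertips stand 14 mm ahead of it and the grasp point (between the pads) lies 5 mm behind it; z points along the fingers, y is the direction in which the jaws open and shut (so a half turn about z gives the same grasp; the last joint's range is limited). The gripper opens to 85 mm and grips with 20 to 120 N. Pads are 22 mm wide; open, the fingers measure 114 mm over their backs; the gripper's body (76 mm by 85 mm) begins 54 mm behind the grasp point. The pads swing forward as they close: fully open they stand 13 mm farther back than shut.
Start: joints at [-1.443, 0.181, 1.607, -0, 1.354, -0.206], TCP at [0.188, -0.543, 0.205] pointing down, gripper open.
Joint ranges: [-2.99, 2.99], [-0.89, 2.07], [0.3, 2.58], [-1.14, 4.28], [0, 2.63], [-3.12, 3.12]. Speed limits (rad/s): [2.57, 2.57, 3.01, 3.14, 3.14, 3.14].

## Interface

Orientations are given as a unit quaternion [w, x, y, z].
In Python, from bench import * gives the robot as it stands.
- The arm moves only by the tool servo_tool, never from a script. Its argument "plan" is a list that holds one entry, the list of rows, each a list of 5 numbers: the shift along the world's x, y, z in m, then the turn about the world's z in rad, then the gripper command: -1 is shut, 1 is fully open, values between are in proportion. In form: [[[tx, ty, tz, roll, claw], ...]]. A call has 1 to 8 rows; each row shifts and turns the commanded pose from where the row before left it; what a row does not reach is not made up. A row lasts 1/10 s, in which the tool goes at most 50 mm and 8.59 degrees, less where a joint would pass 70% of its speed; a pose out of reach is approached as far as the arm can. A call with a gripper value outside its range is refused whole. The fingers move at their own pace and stop on an object; the grip force is fixed at half the most. Time passes only in rows, so rows that do not move let the fingers close. It gives the time, the measured TCP pose, the force and the opening at its end, in the units of the state.
- get_obs(): the state, without advancing time (a new reading comes with each control period).
- camera(name): name is "scene" or "side" or "wrist"; returns a dict with "img" (480x640x3 uint8, blue, green, red), "camera_matrix" (3x3 intrinsics, pixels), "rvec" (rotation vector, rad) and "tvec" (3), from world to camera coordinates, as OpenCV has them. Camera axes: x right, y down, z forward; pixel columns grow to the right and rows downward; lengths in m; the calibration is good to about 2 mm. A picture is of the moment at which its call begins. There is no depth.
- hand_in(): hands the job in, once; it reports no verdict.
Trained networks look in a picture, given as the dict that the camera call returned (one of the last four; its "shot" number tells which), for a name from the list of things; names that differ only in an ending like _2 or _b are one class to them, and where a whole thing is asked for, a point or a joint stands for the part that bears it (a point fixed in the world has none). Each returns a list of dicts, best first, with "conf" (0 to 1); they miss things now and then, are a little off and sometimes report something else, mostly with a low value. They report only what shows in the picture. A call takes as long as a camera call. They do not tell look-alikes from the thing itself.
- trace(picture, thing): "mask" (480x640 bool, what is visible of it) and "rect" ([left, top, right, bottom] as shares, 0 to 1, of the picture: columns of its width, rows of its height, round what is visible of it).
- pinpoint(picture, thing): "centre" ([row, column] as shares, 0 to 1, of the picture: columns of its width, rows of its height: a listed point, or the origin of a listed thing).
The state is a dict: "time_s": time; "q": joint angles; "dq": joint speeds; "joint_efforts": joint torques, N m; "eef_pos": TCP position; "eef_rot": TCP orientation; "wrist_force": force on the tool from outside, world axes, zero at the start; "torque": the same for the moment, N m; "opening": opening from 0.0 (shut) to 1.0 (fully open).
Only numpy, scipy, OpenCV 4.12 (cv2) and the standard library are available. Lean on these libraries where they do the work, as an engineer would, in place of code of your own. Each camera call takes 0.05 s, during which the arm holds its last target.

## Task

Reload the bench ramp for the next roll test: its bearing has rolled down to the low end of the sloped gutter. Push the bearing back up the gutter from behind with a fingertip, rolling it steadily over the spring catch until the catch has snapped up behind it, so that it stays up there by itself once you take your hand away. Do not grip, lift or flick it, and leave the second ramp with its bearing, the bottle, the short tube and the screwdriver as they are.

Things in the scene. Friction and masses are not known exactly. Their poses are not given: they have to be found in the camera images.
- bearing: The bearing to push: sealed ball bearing, plain steel with dark seals, 62 mm outer diameter, 30 mm bore, 20 mm wide, about 0.24 kg, standing on its rim at the low end of its gutter, against the lip. Origin at its centre, 31 mm above the gutter floor; it rolls about its y axis, freely: let go short of the catch, it rolls back down.
- gutter: The ramp in which it stands, fixed: aluminium U-channel, sloping up at 7 degrees, on a grey base plate 235 x 90 x 8 mm. Origin under the plate's middle, on the bench; x axis level along the gutter towards its high end, z up. Channel 23 mm wide inside, walls 3 mm thick and 14 mm high above its floor, floor 198 mm long from lip to end stop.
- gutter_low (a point): Where the bearing's centre is at the start, 31 mm above the floor of the same gutter. x axis up the slope, z square to the floor. The low lip, 4 mm thick, its inner face 26 mm down the slope from here, is 14 mm high like the walls: a pushing finger must stay more than 14 mm above the floor (less than 17 mm below the bearing's centre).
- gutter_seat (a point): Where the bearing's centre lies when parked, resting back against the raised catch: 131 mm up the slope from the low point, 31 mm above the floor. x axis up the slope along the gutter (7 degrees above level), y across it, z square to the floor. The end stop (a plate 36 mm high) leaves 10 mm of play further up.
- catch (a joint): Spring catch in that gutter's floor: steel leaf 10 x 26 mm hinged at its low end; its free end points up the slope, 8 mm above the floor, 21 mm down the slope from the seat point. 0 rad raised, 0.35 flush. A bearing rolled up the slope presses it down (a few N of push); once past, it springs up and blocks the way back.
- parked: A second, equal bearing already parked behind the catch at the high end of the gutter of the other, equal ramp. Origin at its centre. To be left alone.
- bottle: Loose bystander: white plastic bottle with a blue cap, 68 mm diameter, 165 mm high, standing beside the ramps. Origin at the centre of its underside.
- sleeve: Loose bystander: short aluminium tube standing on end, 40 mm outer diameter, 45 mm high. Origin at the centre of its underside.
- driver: Loose bystander: screwdriver with a black handle, 170 mm long, lying on the bench between the ramps and the robot. Origin on its underside, about mid-length; x axis from handle to tip.
Things that resemble listed ones, but are neither listed nor needed, are in the scene too. Leave any pink or yellow look-alike of the bearing alone.

How it is judged:
By the outcome, as a careful person would: the job done as asked, in the order asked, and still so for the second after the job is handed in, with the robot touching nothing.
It also fails if it takes over 35 s, if anything falls off the work surface, if the arm or the gripper's body presses on something with over 40 N, if the wrist force passes 120 N, or if a joint passes its speed limit or range.

## Working session

There is one attempt and no reset: what is moved stays moved. The work goes in short steps, Python scripts to look and compute and a tool call to move; the robot and the scene stay as the last step left them, time stands still between calls to the robot, and variables do not carry over. Pictures are saved under pics/ and viewed, and the job is handed in when it is done.

Besides the shell and the picture viewer there is one more tool, called after "Call:" by a JSON object that holds its "name" and its "arguments". servo_tool: Moves the arm, as the interface text tells. Its arguments: {"type":"object","properties":{"plan":{"type":"array"}},"required":["plan"]}

```bash
ls; mkdir -p pics
python3 - <<'E'
from bench import *
import cv2
o=get_obs();print({k:o[k] for k in('time_s','eef_pos','eef_rot','wrist_force','opening')})
for n in("scene","side"):
    p=camera(n);cv2.imwrite(f'pics/{n}0.png',p['img'])
    for t in("bearing","gutter","gutter_low","gutter_seat","catch","parked","bottle","sleeve","driver"):
        try:
            r=pinpoint(p,t);print(n,t,[(round(a['conf'],2),round(a['centre'][1]*640),round(a['centre'][0]*480)) for a in r])
        except Exception as e:print(n,t,e)
E
```

```text
pics
{'time_s': 0.0, 'eef_pos': array([ 0.18833779, -0.54264748,  0.20447955]), 'eef_rot': array([-8.75303554e-04,  9.86101745e-01,  1.66140242e-01,  3.59814523e-05]), 'wrist_force': array([ 0.15683655, -0.01941106,  0.33762384]), 'opening': 0.9974643024988709}
scene bearing [(0.74, 228, 221), (0.72, 295, 250), (0.56, 180, 218)]
scene gutter [(0.82, 226, 263)]
scene gutter_low [(0.56, 230, 220)]
scene gutter_seat []
scene catch it knows: bearing, bottle, driver, gutter, gutter_low, gutter_seat, parked, sleeve
scene parked [(0.76, 389, 300)]
scene bottle [(0.62, 503, 346)]
scene sleeve [(0.88, 132, 238)]
scene driver [(0.98, 296, 223)]
side bearing [(0.67, 335, 246), (0.65, 376, 256), (0.64, 366, 195), (0.63, 240, 398)]
side gutter [(0.87, 327, 224)]
side gutter_low [(0.45, 353, 205)]
side gutter_seat [(0.85, 309, 201)]
side catch it knows: bearing, bottle, driver, gutter, gutter_low, gutter_seat, parked, sleeve
side parked [(0.95, 260, 288)]
side bottle [(0.92, 239, 398)]
side sleeve [(0.45, 340, 183)]
side driver [(0.74, 378, 256)]
```

View pics/scene0.png

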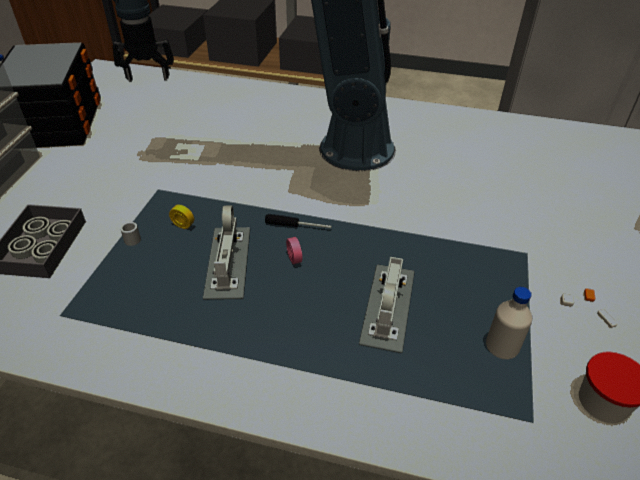

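View pics/side0.png

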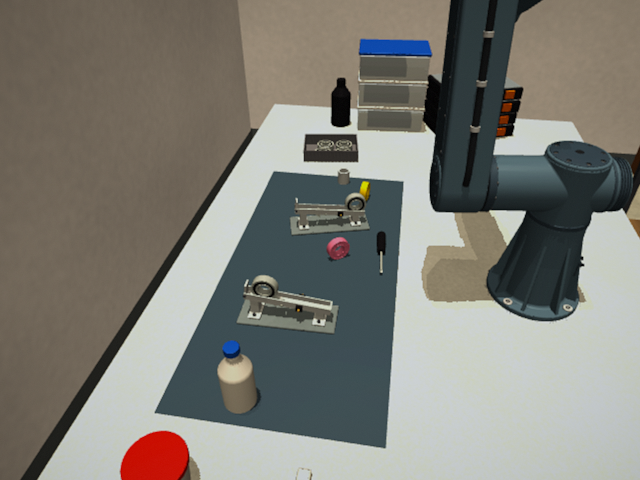

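The scene picture shows these things that could be taken for the bearing:
- Steel bearing at the low, robot-side end of the left ramp, (228,218).
- Pink look-alike, (294,250).
- Yellow look-alike, (181,217).
- Bearing parked on the right ramp, (390,285).
- Bearings in the tray, (40,235).

I choose the steel one at (228,218), which is (356,203) in the side picture. Next I check it in a close crop.

Run:
```python
import cv2,numpy as np
a=cv2.imread('pics/scene0.png')[190:310,160:320];b=cv2.imread('pics/side0.png')[170:260,270:390]
a=cv2.resize(a,None,fx=5,fy=5,interpolation=cv2.INTER_CUBIC);b=cv2.resize(b,None,fx=6,fy=6,interpolation=cv2.INTER_CUBIC)
cv2.imwrite('pics/c1.png',a);cv2.imwrite('pics/c2.png',b)
```

```text
(no output)
```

View pics/c1.png

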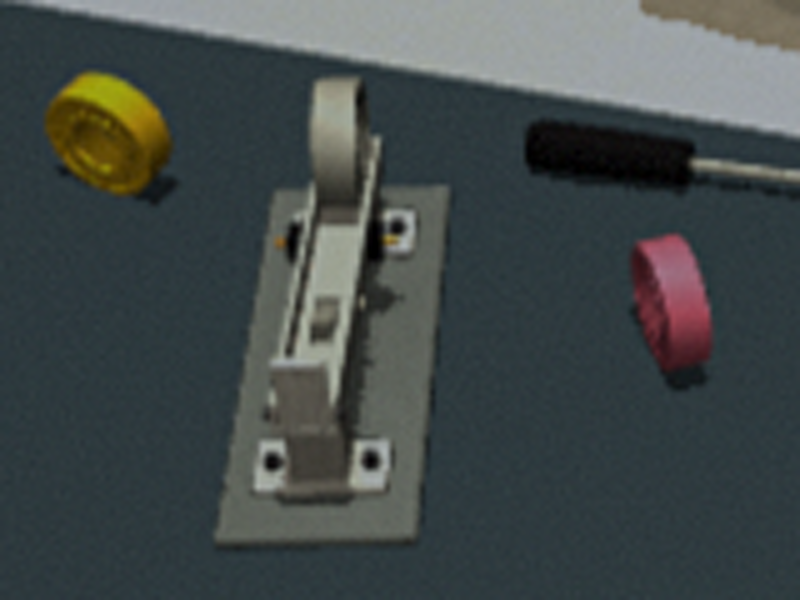

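View pics/c2.png

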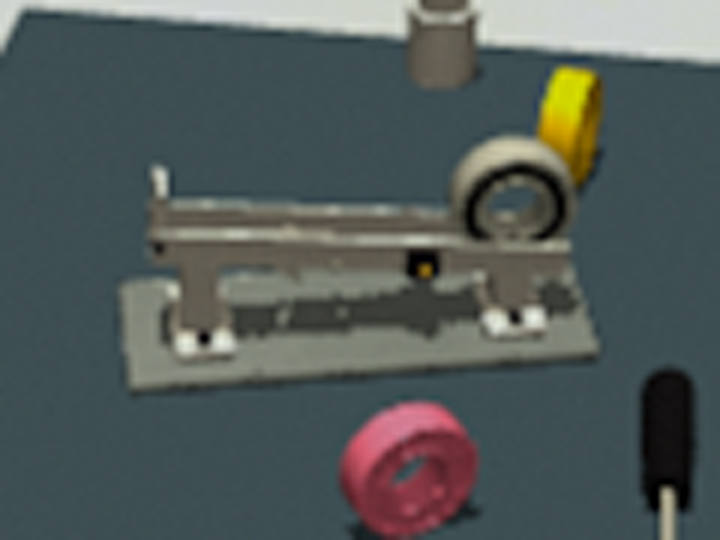

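The crops confirm it: plain steel with dark seals, standing in the low end of the gutter (scene (228,217), side (356,203)). The catch shows at scene (225,254).

```bash
cat > h.py <<'E'
import numpy as np,cv2
from scipy.optimize import least_squares
def ray(p,uv):
    R=cv2.Rodrigues(np.array(p['rvec'],float))[0];t=np.array(p['tvec'],float).ravel()
    d=R.T@np.linalg.inv(p['camera_matrix'])@np.array([uv[0],uv[1],1.]);return -R.T@t,d
def onz(p,uv,z):
    c,d=ray(p,uv);return c+d*(z-c[2])/d[2]
def proj(p,X):
    return cv2.projectPoints(np.array(X,float).reshape(-1,1,3),np.array(p['rvec'],float),np.array(p['tvec'],float),np.array(p['camera_matrix'],float),None)[0].reshape(-1,2)
def tri(obs):
    A=np.zeros((3,3));b=np.zeros(3)
    for p,uv in obs:
        c,d=ray(p,uv);d/=np.linalg.norm(d);M=np.eye(3)-np.outer(d,d);A+=M;b+=M@c
    X=np.linalg.solve(A,b);return X,[proj(p,X)[0]-uv for p,uv in obs]
E
python3 - <<'E'
from bench import *
from h import *
s=camera("scene");d=camera("side")
import pickle;pickle.dump((s,d),open('p0.pkl','wb'))
S=[(215,227.6),(250,227.4),(243,298.4),(203.4,298.7)]
for uv in S: print(onz(s,uv,.008).round(4))
for uv in [(290.8,217),(291.7,234.2),(369.7,228.7)]: print('side',onz(d,uv,.008).round(4))
print('bearing',tri([(s,(228,218)),(d,(355.8,202))]))
print('endstop top mid',tri([(s,(220,251.5)),(d,(296.5,198.3))]))
for n,uv,z in(('yellow',(181,217),.03),('pink',(294,250),.03),('sleeve',(131,240),.02)):print(n,onz(s,uv,z).round(3))
print('drv',onz(s,(267,220),.015).round(3),onz(s,(330,228),.005).round(3))
p=camera("wrist");cv2.imwrite('pics/w0.png',p['img'])
R=cv2.Rodrigues(np.array(p['rvec']))[0];print('wristcam',-R.T@np.ravel(p['tvec']),R[2])
E
```

```text
[ 0.458  -0.2692  0.008 ]
[ 0.4347 -0.1847  0.008 ]
[ 0.6607 -0.1202  0.008 ]
[ 0.6837 -0.2038  0.008 ]
side [ 0.6725 -0.2064  0.008 ]
side [ 0.651  -0.1208  0.008 ]
side [ 0.4281 -0.1838  0.008 ]
bearing (array([ 0.47751649, -0.22123391,  0.07008104]), [array([-0.49634151, -1.12961313]), array([-0.51304734,  0.85617751])])
endstop top mid (array([ 0.63886196, -0.16733703,  0.1108601 ]), [array([1.38902959, 2.853635  ]), array([ 1.22721871, -1.99232144])])
yellow [ 0.465 -0.355  0.03 ]
pink [ 0.507 -0.048  0.03 ]
sleeve [ 0.564 -0.441  0.02 ]
drv [ 0.404 -0.149  0.015] [0.382 0.01  0.005]
wristcam [ 0.25573091 -0.52113142  0.37460784] [-0.26546094 -0.09312848 -0.95961324]
```

The ramp plate measures 0.235 x 0.088 m with yaw about 0.277. The bearing is at about (0.477,-0.221,0.070). The two cameras disagree by about 9 mm in x, so I move up for a wrist view with the gripper shut.

Call:
{"name": "servo_tool", "arguments": {"plan": [[[0.03,0.032,0.008,-0.01,-1],[0.03,0.032,0.008,-0.01,-1],[0.03,0.032,0.008,-0.01,-1],[0.03,0.032,0.008,-0.01,-1],[0.03,0.032,0.008,-0.01,-1],[0.03,0.032,0.008,-0.007,-1],[0.03,0.032,0.008,0,-1],[0.03,0.032,0,0,-1]]]}}

```text
time_s: 1.85
eef_pos: [0.4299, -0.2863, 0.263]
eef_rot: [0.001, 0.99, 0.138, 0.001]
wrist_force: [-0.2, -0.8, -0.0]
opening: 0.004
```

Call:
{"name": "servo_tool", "arguments": {"plan": [[[0.03,0.035,0,0,-1],[0.03,0.035,0,0,-1],[0,0,0,0,-1],[0,0,0,0,-1]]]}}

```text
time_s: 2.25
eef_pos: [0.4887, -0.2164, 0.2613]
eef_rot: [0.0, 0.99, 0.139, -0.0]
wrist_force: [0.2, -0.1, -0.4]
opening: -0.002
```

Run:
```python
from bench import *
from h import *
import pickle
o=get_obs();print(o['time_s'],o['eef_pos'],o['eef_rot'],o['opening'])
p=camera("wrist");pickle.dump(p,open('w1.pkl','wb'));cv2.imwrite('pics/w1.png',p['img'])
for t in("bearing","gutter","gutter_low","gutter_seat"):
    r=pinpoint(p,t);print(t,[(round(a['conf'],2),round(a['centre'][1]*640),round(a['centre'][0]*480)) for a in r])
```

```text
2.25 [ 0.48874077 -0.21642855  0.261316  ] [ 1.03946745e-04  9.90241966e-01  1.39358462e-01 -2.37087373e-04] -0.0016152825902239554
bearing [(0.95, 324, 211), (0.65, 150, 125), (0.57, 447, 253)]
gutter [(0.83, 321, 117)]
gutter_low [(0.94, 322, 208)]
gutter_seat [(0.96, 319, 49)]
```

View pics/w1.png

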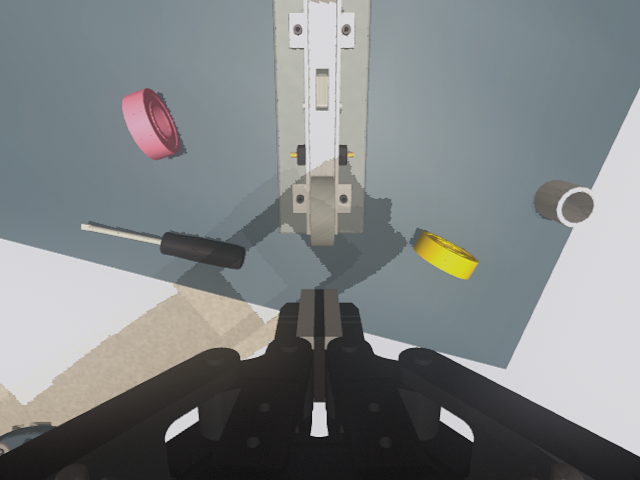

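The wrist view shows the steel bearing at (322,210) in the gutter, with the catch further up at (321,88). The shut fingertips are at (320,292), in line with the gutter. Pink is at (151,124) and yellow at (446,255), both clear of the way.

Run:
```python
from h import *
import pickle
s,d=pickle.load(open('p0.pkl','rb'));w=pickle.load(open('w1.pkl','rb'))
a,b=onz(w,(281,233),.008),onz(w,(366,234),.008);print('low corners',a.round(4),b.round(4),np.linalg.norm(a-b))
e1,e2=onz(w,(275,20),.008),onz(w,(370,20),.008);print('edges',e1.round(4),e2.round(4),np.linalg.norm(e1-e2))
for x,y in((a,e1),(b,e2)):print('yaw',np.arctan2(*(y-x)[[1,0]]))
print(tri([(s,(228,218.5)),(d,(355.8,202.5)),(w,(322.5,209))]))
print(tri([(s,(228,218.5)),(w,(322.5,209))]));print(tri([(d,(355.8,202.5)),(w,(322.5,209))]))
print('seat',tri([(d,(309,201)),(w,(319,49))]))
for z in(.06,.065,.07,.075):print(z,onz(w,(322.5,209),z).round(4))
# fit pose x,y,yaw,floor height h at bearing low
ob=[(s,(215,227.6),-1,1),(s,(250,227.4),-1,-1),(s,(243,298.4),1,-1),(s,(203.4,298.7),1,1),(d,(290.8,217),1,1),(d,(291.7,234.2),1,-1),(d,(369.7,228.7),-1,-1),(w,(281,233),-1,1),(w,(366,234),-1,-1)]
def W(q,l,m,z):
    c,s_=np.cos(q[2]),np.sin(q[2]);return [q[0]+c*l-s_*m,q[1]+s_*l+c*m,z]
def f(q):
    r=[proj(p,W(q,i*.1175,j*.045,.008))[0]-uv for p,uv,i,j in ob]
    L=W(q,q[3],0,q[4]);r+=[proj(p,L)[0]-uv for p,uv in((s,(228,218.5)),(d,(355.8,202.5)),(w,(322.5,209)))]
    r+=[proj(p,W(q,q[3]+.131*np.cos(.1222),0,q[4]+.131*np.sin(.1222)))[0]-uv for p,uv in((d,(309,201)),(w,(319,49)))]
    return np.ravel(r)
r=least_squares(f,[.555,-.195,.277,-.08,.07],loss='soft_l1');q=r.x
print(q.round(4));print(r.fun.reshape(-1,2).round(1));print('low',W(q,q[3],0,q[4]),'u',np.cos(q[2]),np.sin(q[2]))
```

```text
low corners [ 0.4306 -0.1931  0.008 ] [ 0.4544 -0.2799  0.008 ] 0.09002694458383725
edges [ 0.6264 -0.1365  0.008 ] [ 0.6506 -0.2205  0.008 ] 0.08742566261726906
yaw 0.28155304191451347
yaw 0.29420276015619995
(array([ 0.4783953 , -0.22263275,  0.06770929]), [array([-1.07619289, -0.74367365]), array([-0.78536209,  0.74514854]), array([-1.88856863,  1.72431281])])
(array([ 0.4788934 , -0.2221543 ,  0.06539844]), [array([-0.86424713,  0.15275623]), array([-2.25859512,  0.48945664])])
(array([ 0.47841611, -0.22426734,  0.06870674]), [array([-0.71897574,  0.16338563]), array([-0.11785431,  2.44519838])])
seat (array([ 0.60662711, -0.18474256,  0.0864374 ]), [array([1.06569326, 0.14984273]), array([ 0.68915443, -4.4615845 ])])
0.06 [ 0.4787 -0.2244  0.06  ]
0.065 [ 0.4798 -0.224   0.065 ]
0.07 [ 0.4809 -0.2237  0.07  ]
0.075 [ 0.4819 -0.2233  0.075 ]
[ 0.5553 -0.2006  0.3017 -0.0788  0.0678]
[[ 32.7  -2. ]
 [-38.2  -0.8]
 [-41.1  -1.1]
 [ 39.6  -2.7]
 [  0.   16.7]
 [ -3.4 -17.9]
 [ -6.4 -18.6]
 [ -0.7   0.7]
 [ -0.7  -2.1]
 [ -1.9  -0.4]
 [ -1.3   0.4]
 [  0.1   0.4]
 [  1.9   0.9]
 [  0.6  -0.4]]
low [np.float64(0.4800684822511723), np.float64(-0.22398033425666383), np.float64(0.06775326091048521)] u 0.9548239962747267 0.29717189661534416
```

Run:
```python
from h import *
import pickle
s,d=pickle.load(open('p0.pkl','rb'));w=pickle.load(open('w1.pkl','rb'))
ob=[(s,(215,227.6),-1,-1),(s,(250,227.4),-1,1),(s,(243,298.4),1,1),(s,(203.4,298.7),1,-1),(d,(290.8,217),1,-1),(d,(291.7,234.2),1,1),(d,(369.7,228.7),-1,1),(w,(281,233),-1,1),(w,(366,234),-1,-1)]
def W(q,l,m,z):
    c,s_=np.cos(q[2]),np.sin(q[2]);return [q[0]+c*l-s_*m,q[1]+s_*l+c*m,z]
def f(q):
    r=[proj(p,W(q,i*.1175,j*.045,.008))[0]-uv for p,uv,i,j in ob]
    L=W(q,q[3],0,q[4]);r+=[proj(p,L)[0]-uv for p,uv in((s,(228,218.5)),(d,(355.8,202.5)),(w,(322.5,209)))]
    r+=[proj(p,W(q,q[3]+.131*np.cos(.1222),0,q[4]+.131*np.sin(.1222)))[0]-uv for p,uv in((d,(309,201)),(w,(319,49)))]
    return np.ravel(r)
r=least_squares(f,[.555,-.195,.277,-.08,.07],loss='soft_l1');q=r.x
print(q.round(4));print(r.fun.reshape(-1,2).round(1));print('low',W(q,q[3],0,q[4]),'seat',W(q,q[3]+.13,0,q[4]+.016),'u',np.cos(q[2]),np.sin(q[2]))
# tip appearance: front edge of tips in the wrist view, expected
R=np.array([np.cos(.279),np.sin(.279),0]);T=np.array([.4887,-.2164,.2613])
for fx in(.008,.011,.014):print(fx,proj(w,T+R*fx-[0,0,.014]))
print(proj(w,T-[0,0,.014]))
```

```text
[ 0.5552 -0.2002  0.3037 -0.0788  0.0679]
[[-3.1 -1. ]
 [-2.2 -1.8]
 [ 0.2 -2.4]
 [-1.3 -1.3]
 [-2.5 -0.5]
 [-0.9 -0.4]
 [-0.3 -1.7]
 [-0.9  0.7]
 [-0.9 -2.3]
 [-1.8 -0.4]
 [-1.3  0.5]
 [-0.2  0.4]
 [ 2.   1. ]
 [-0.1 -0.4]]
low [np.float64(0.4800044596528565), np.float64(-0.22376441435339395), np.float64(0.06785128970964467)] seat [np.float64(0.6040556940937141), np.float64(-0.18488908498244971), np.float64(0.08385128970964467)] u 0.9542402649296734 0.2990409951611094
0.008 [[315.88777659 255.34446888]]
0.011 [[315.88226051 249.22870533]]
0.014 [[315.87669582 243.05905624]]
[[315.90225333 271.39503817]]
```

Fitted line: low point about (0.479,-0.222,0.068), direction about (0.959,0.284). I move back behind the bearing and down part of the way, then check with the cameras.

Call:
{"name": "servo_tool", "arguments": {"plan": [[[-0.039,-0.013,0,0.004,-1],[-0.039,-0.013,0,0.004,-1],[0,0,-0.04,0,-1],[0,0,-0.04,0,-1],[0,0,-0.04,0,-1],[0,0,-0.04,0,-1],[0,0,-0.01,0,-1],[0,0,0,0,-1]]]}}

```text
time_s: 3.3
eef_pos: [0.4091, -0.243, 0.0903]
eef_rot: [-0.001, 0.99, 0.141, -0.001]
wrist_force: [-0.1, -0.5, 0.9]
opening: -0.005
```

```bash
cat > look.py <<'E'
from bench import *
from h import *
import sys,pickle
n=sys.argv[1]
o=get_obs();print(o['time_s'],o['eef_pos'].round(4),o['eef_rot'].round(3),o['wrist_force'].round(2))
w=camera("wrist");d=camera("side");pickle.dump((w,d),open(f'l{n}.pkl','wb'))
a=cv2.resize(w['img'],(400,300),interpolation=cv2.INTER_AREA);b=cv2.resize(d['img'][140:260,260:420],(400,300),interpolation=cv2.INTER_CUBIC)
cv2.imwrite(f'pics/l{n}.png',np.hstack([a,b]))
E
python3 look.py 1
```

```text
3.3 [ 0.4091 -0.243   0.0903] [-0.001  0.99   0.141 -0.001] [-0.12 -0.52  0.89]
```

View pics/l1.png

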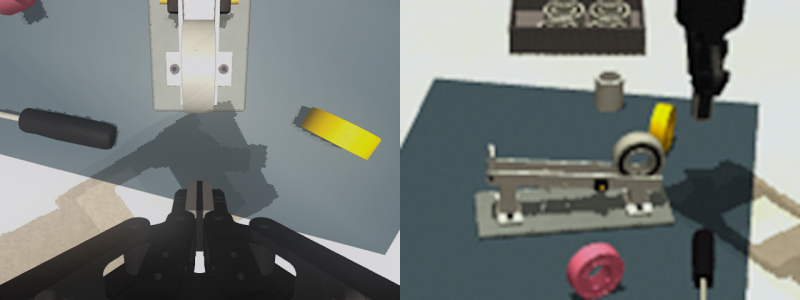

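Wrist: the bearing (col 199 of 400) and the fingertips (col 200) are aligned. Side: the tip hangs behind and above the bearing at crop (701,118). I check the tip pixel against the measured pose.

Run:
```python
from h import *
import pickle
w,d=pickle.load(open('l1.pkl','rb'))
R=np.array([.960,.279,0]);T=np.array([.4091,-.243,.0903])
for fx in(-.011,0,.011):print(fx,proj(d,T+R*fx-[0,0,.014]),proj(w,T+R*fx-[0,0,.014]))
cv2.imwrite('pics/t1.png',cv2.resize(d['img'][150:230,340:420],None,fx=7,fy=7,interpolation=cv2.INTER_CUBIC))
```

```text
-0.011 [[382.73631313 198.8423111 ]] [[316.04955864 292.7295382 ]]
0 [[379.10212199 199.09572014]] [[316.03064017 271.27296456]]
0.011 [[375.46292601 199.34947817]] [[316.01111074 249.12346325]]
```

View pics/t1.png

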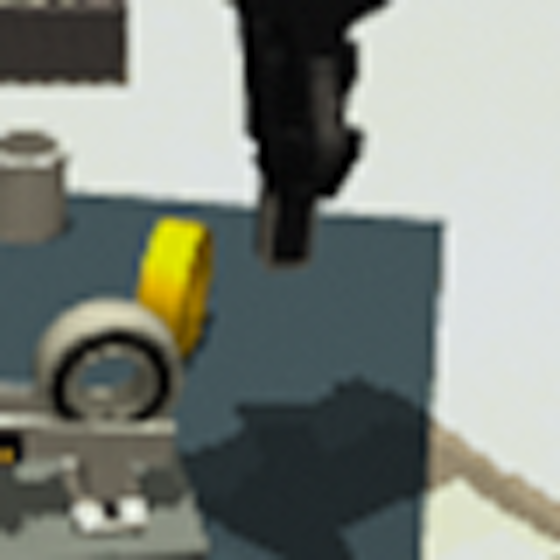

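Run:
```python
from h import *
import pickle
w,d=pickle.load(open('l1.pkl','rb'))
cv2.imwrite('pics/t2.png',cv2.resize(w['img'][240:420,220:420],None,fx=3.3,fy=3.3,interpolation=cv2.INTER_CUBIC))
T=np.array([.4091,-.243,.0903]);u=np.array([.96,.279,0])
X,e=tri([(w,(320,290)),(d,(377.6,187.4))]);print(X,e,'rel',(X-T)@u,(X-T)[2])
from bench import *
s=camera('scene');cv2.imwrite('pics/t3.png',cv2.resize(s['img'][130:260,160:290],None,fx=4.5,fy=4.5,interpolation=cv2.INTER_CUBIC))
for fx in(-.011,.011):
  for dz in (-.014,.02):print(fx,dz,proj(s,T+u*fx+[0,0,dz]),proj(d,T+u*fx+[0,0,dz]),proj(w,T+u*fx+[0,0,dz]))
```

```text
[ 0.41663455 -0.24274107  0.11593155] [array([0.02858935, 1.49229865]), array([-0.1750683 ,  0.07949463])] rel 0.007305410404090979 0.025631549392562195
-0.011 -0.014 [[229.52732656 193.4584934 ]] [[382.73631313 198.8423111 ]] [[316.04955864 292.7295382 ]]
-0.011 0.02 [[228.11878002 182.52066431]] [[383.57154322 189.04510053]] [[315.30883603 327.80227684]]
0.011 -0.014 [[228.742148  198.9664927]] [[375.46292601 199.34947817]] [[316.01111074 249.12346325]]
0.011 0.02 [[227.30283507 187.99034028]] [[376.19168219 189.54608141]] [[315.23376174 276.67661748]]
```

View pics/t2.png

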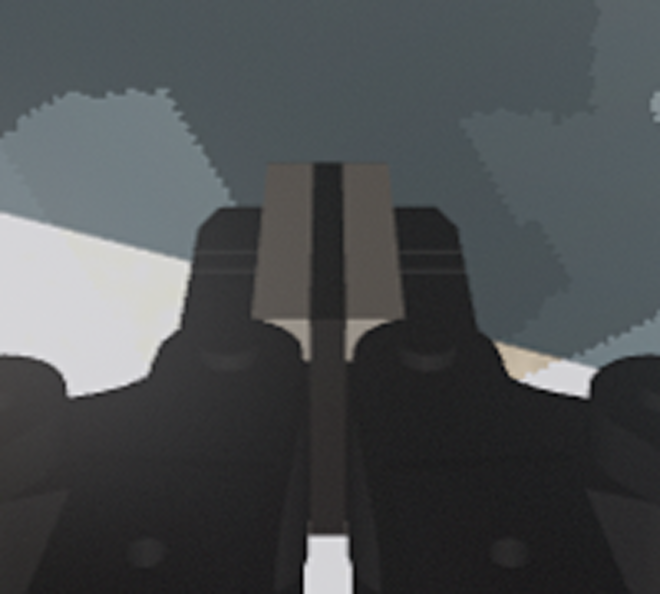

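View pics/t3.png

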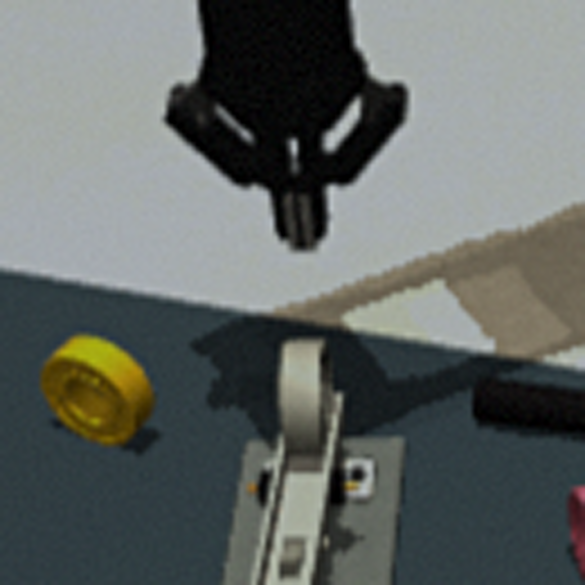

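All three views put the shut fingertip about 30 mm higher than the nominal 14 mm ahead of the TCP would give. For height I'll go by the images. Behind the ramp there is only open bench below, so I go lower in clear air and look again.

Call:
{"name": "servo_tool", "arguments": {"plan": [[[0,0,-0.018,0,-1],[0,0,-0.018,0,-1],[0,0,0,0,-1],[0,0,0,0,-1]]]}}

```text
time_s: 3.85
eef_pos: [0.4112, -0.244, 0.0569]
eef_rot: [0.001, 0.99, 0.142, 0.001]
wrist_force: [-0.4, 0.6, -0.1]
opening: 0.003
```

```bash
python3 look.py 2
python3 - <<'E'
from bench import *
from h import *
import pickle
w,d=pickle.load(open('l2.pkl','rb'));s=camera('scene')
a=cv2.resize(s['img'][160:250,180:270],(390,390),interpolation=cv2.INTER_CUBIC);b=cv2.resize(d['img'][160:240,335:415],(390,390),interpolation=cv2.INTER_CUBIC)
cv2.imwrite('pics/t4.png',np.hstack([a,b]))
E
```

```text
3.85 [ 0.4112 -0.244   0.0569] [0.001 0.99  0.142 0.001] [-0.39  0.55 -0.13]
```

View pics/t4.png

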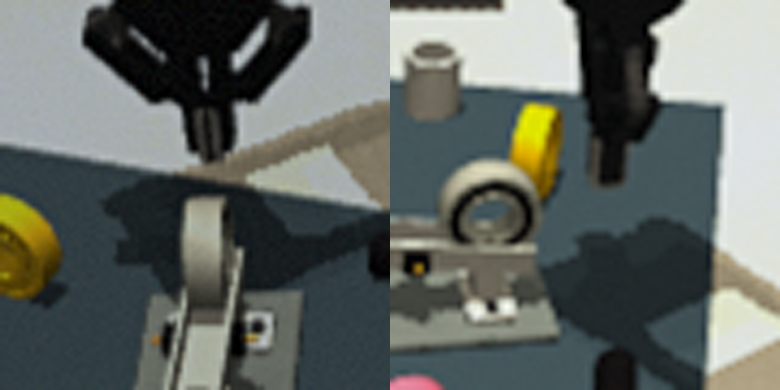

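The tip is now at side crop (605,186), still above the bearing's centre row (212), with a gap of about 28 mm. I need about 24 mm more down to bring the tip about 9 mm below centre.

Call:
{"name": "servo_tool", "arguments": {"plan": [[[0,0,-0.012,0,-1],[0,0,-0.012,0,-1],[0.01,0.003,0,0,-1],[0,0,0,0,-1],[0,0,0,0,-1]]]}}

```text
time_s: 4.5
eef_pos: [0.4208, -0.2402, 0.0313]
eef_rot: [-0.0, 0.99, 0.142, -0.0]
wrist_force: [0.0, -0.1, -0.5]
opening: 0.001
```

```bash
cat > look2.py <<'E'
import sys,os
n=sys.argv[1]
from bench import *
from h import *
import pickle
o=get_obs();print(o['time_s'],o['eef_pos'].round(4),o['eef_rot'].round(3),o['wrist_force'].round(2))
w=camera("wrist");d=camera("side")
pickle.dump((w,d),open(f'l{n}.pkl','wb'))
a=cv2.resize(w['img'][60:360,170:470],(390,390),interpolation=cv2.INTER_CUBIC);b=cv2.resize(d['img'][160:240,310:390],(390,390),interpolation=cv2.INTER_CUBIC)
if len(sys.argv)>2:b=cv2.resize(d['img'][160:240,290:370],(390,390),interpolation=cv2.INTER_CUBIC)
cv2.imwrite(f'pics/m{n}.png',np.hstack([a,b]))
E
python3 look2.py 3
```

```text
4.5 [ 0.4208 -0.2402  0.0313] [-0.     0.99   0.142 -0.   ] [ 0.03 -0.09 -0.55]
```

View pics/m3.png

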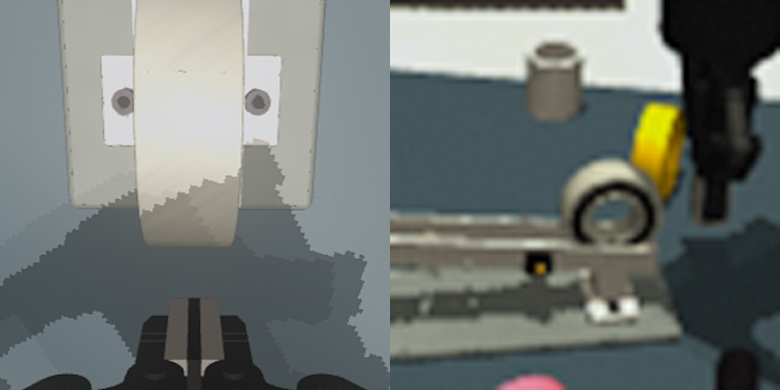

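The tip is in line with the bearing (wrist 195 against 190, about 1 mm). In the side view it is about 9 mm below the bearing's centre, well above the lip, with a gap of about 20 mm. I start a slow push up the slope.

Call:
{"name": "servo_tool", "arguments": {"plan": [[[0.004,0.0012,0,0,-1],[0.004,0.0012,0,0,-1],[0.004,0.0012,0,0,-1],[0.004,0.0012,0,0,-1],[0.004,0.0012,0.0005,0,-1],[0.004,0.0012,0.0005,0,-1],[0.004,0.0012,0.0005,0,-1],[0.004,0.0012,0.0005,0,-1]]]}}

```text
time_s: 5.4
eef_pos: [0.4527, -0.2306, 0.0334]
eef_rot: [-0.0, 0.99, 0.142, -0.0]
wrist_force: [-1.8, -0.2, 0.0]
opening: 0.002
```

```bash
python3 look2.py 4
```

```text
5.4 [ 0.4527 -0.2306  0.0334] [-0.     0.99   0.142 -0.   ] [-1.77 -0.21  0.03]
```

View pics/m4.png

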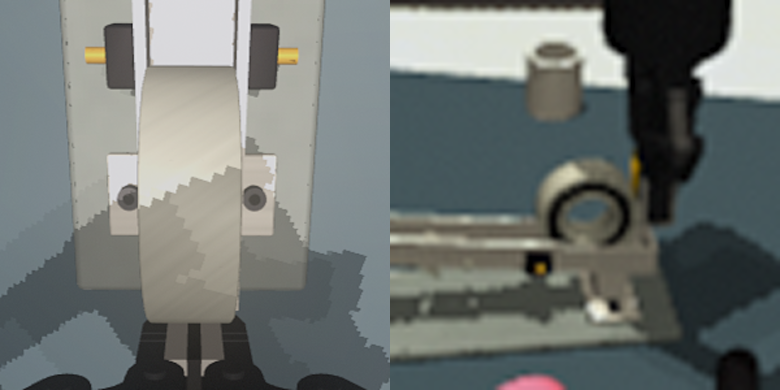

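The finger has touched (1.8 N) and the bearing has moved about 14 mm up. In the side view it has gone from (613,212) to (588,213) with the tip directly behind it. I carry on.

Call:
{"name": "servo_tool", "arguments": {"plan": [[[0.004,0.0012,0.0005,0,-1],[0.004,0.0012,0.0005,0,-1],[0.004,0.0012,0.0005,0,-1],[0.004,0.0012,0.0005,0,-1],[0.004,0.0012,0.0005,0,-1],[0.004,0.0012,0.0005,0,-1],[0.004,0.0012,0.0005,0,-1],[0.004,0.0012,0.0005,0,-1]]]}}

```text
time_s: 6.3
eef_pos: [0.4848, -0.221, 0.0374]
eef_rot: [0.0, 0.99, 0.142, 0.0]
wrist_force: [-0.4, -1.4, 1.0]
opening: -0.001
```

Call:
{"name": "servo_tool", "arguments": {"plan": [[[0.004,0.0012,0.0005,0,-1],[0.004,0.0012,0.0005,0,-1],[0.004,0.0012,0.0005,0,-1],[0.004,0.0012,0.0005,0,-1],[0.004,0.0012,0.0005,0,-1],[0.004,0.0012,0.0005,0,-1]]]}}

```text
time_s: 6.9
eef_pos: [0.5087, -0.2138, 0.0404]
eef_rot: [-0.0, 0.99, 0.142, -0.0]
wrist_force: [-0.9, -0.4, 1.0]
opening: 0.0
```

```bash
python3 look2.py 5 x
```

```text
6.9 [ 0.5087 -0.2138  0.0404] [-0.     0.99   0.142 -0.   ] [-0.86 -0.44  1.  ]
```

View pics/m5.png

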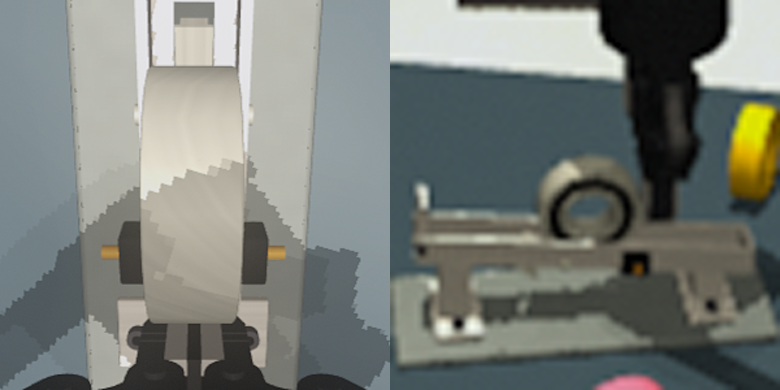

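The bearing stands about 70 mm up, ahead of the finger at side crop (587,213) and nearing the catch. Everything is aligned. I continue over the catch.

Call:
{"name": "servo_tool", "arguments": {"plan": [[[0.004,0.0012,0.0005,0,-1],[0.004,0.0012,0.0005,0,-1],[0.004,0.0012,0.0005,0,-1],[0.004,0.0012,0.0005,0,-1],[0.004,0.0012,0.0005,0,-1],[0.004,0.0012,0.0005,0,-1],[0.004,0.0012,0.0005,0,-1],[0.004,0.0012,0.0005,0,-1]]]}}

```text
time_s: 7.8
eef_pos: [0.5408, -0.2041, 0.0444]
eef_rot: [-0.0, 0.99, 0.142, 0.0]
wrist_force: [-0.6, 0.1, 0.2]
opening: -0.0
```

Call:
{"name": "servo_tool", "arguments": {"plan": [[[0.004,0.0012,0.0005,0,-1],[0.004,0.0012,0.0005,0,-1],[0.004,0.0012,0.0005,0,-1],[0.004,0.0012,0.0005,0,-1],[0.003,0.0009,0.0004,0,-1],[0.003,0.0009,0.0004,0,-1]]]}}

```text
time_s: 8.4
eef_pos: [0.5628, -0.1976, 0.0472]
eef_rot: [-0.0, 0.99, 0.142, 0.0]
wrist_force: [-1.1, -0.5, 0.6]
opening: -0.002
```

```bash
python3 look2.py 6 x
```

```text
8.4 [ 0.5628 -0.1976  0.0472] [-0.     0.99   0.142  0.   ] [-1.13 -0.48  0.57]
```

View pics/m6.png

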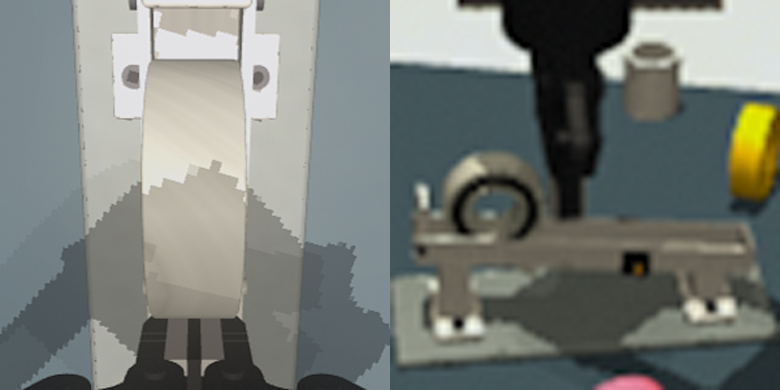

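The bearing is near the seat: its front edge is at side col 441, the end stop at 422. A little more, slowly.

Call:
{"name": "servo_tool", "arguments": {"plan": [[[0.002,0.0006,0.0003,0,-1],[0.002,0.0006,0.0002,0,-1],[0.002,0.0006,0.0003,0,-1],[0,0,0,0,-1]]]}}

```text
time_s: 8.9
eef_pos: [0.5687, -0.1958, 0.0481]
eef_rot: [0.0, 0.99, 0.142, 0.0]
wrist_force: [0.7, -0.6, 0.1]
opening: -0.002
```

```bash
python3 look2.py 7 x
```

```text
8.9 [ 0.5687 -0.1958  0.0481] [0.    0.99  0.142 0.   ] [ 0.74 -0.58  0.11]
```

View pics/m7.png

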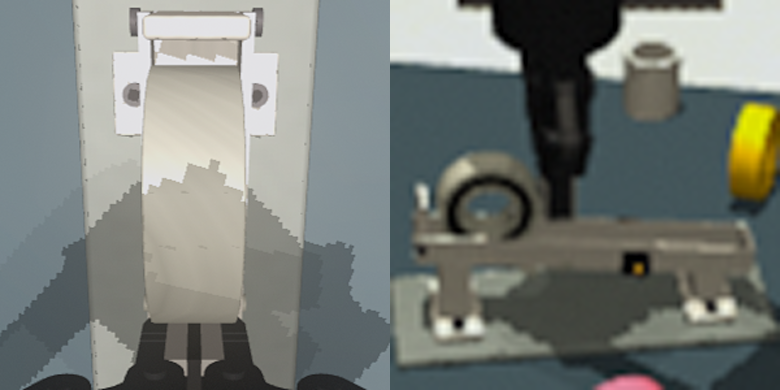

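The bearing has moved on to side col 487. I back the finger off slowly by 12 mm to see whether the catch holds it. If not, the bearing just follows the finger.

Call:
{"name": "servo_tool", "arguments": {"plan": [[[-0.003,-0.0009,-0.0004,0,-1],[-0.003,-0.0009,-0.0004,0,-1],[-0.003,-0.0009,-0.0004,0,-1],[-0.003,-0.0009,-0.0004,0,-1],[0,0,0,0,-1]]]}}

```text
time_s: 9.5
eef_pos: [0.5559, -0.1996, 0.0463]
eef_rot: [-0.0, 0.99, 0.142, -0.0]
wrist_force: [0.1, 0.3, -0.4]
opening: -0.005
```

```bash
python3 look2.py 8 x
```

```text
9.5 [ 0.5559 -0.1996  0.0463] [-0.     0.99   0.142 -0.   ] [ 0.09  0.26 -0.4 ]
```

View pics/m8.png

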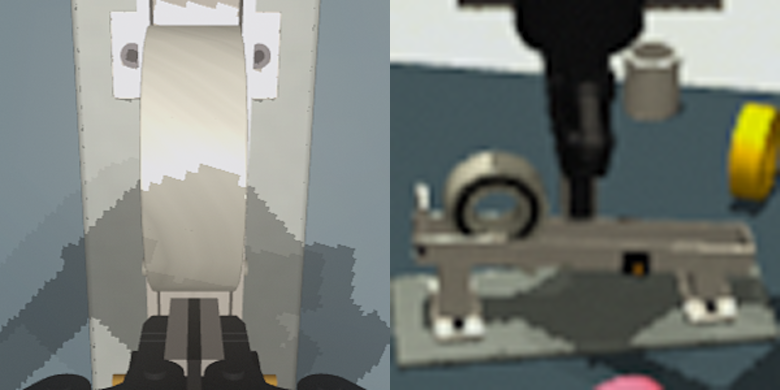

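A gap has opened between the tip (row 298) and the bearing (row 290). The bearing has settled at side col 494 against the catch. I withdraw back and up, clear of it.

Call:
{"name": "servo_tool", "arguments": {"plan": [[[-0.01,-0.003,0.001,0,-1],[-0.01,-0.003,0.004,0,-1],[-0.01,-0.003,0.01,0,-1],[0,0,0.03,0,-1],[0,0,0.04,0,-1],[0,0,0.04,0,-1],[0,0,0.04,0,-1],[0,0,0.04,0,-1]]]}}

```text
time_s: 10.4
eef_pos: [0.5254, -0.2085, 0.2533]
eef_rot: [0.0, 0.99, 0.142, 0.0]
wrist_force: [0.7, 0.3, -0.1]
opening: -0.002
```

Call:
{"name": "servo_tool", "arguments": {"plan": [[[0,0,0,0,-1],[0,0,0,0,-1],[0,0,0,0,-1],[0,0,0,0,-1],[0,0,0,0,-1]]]}}

```text
time_s: 10.9
eef_pos: [0.5257, -0.2081, 0.2499]
eef_rot: [-0.001, 0.99, 0.142, -0.001]
wrist_force: [-0.2, -0.8, -0.6]
opening: 0.001
```

Run:
```python
from bench import *
from h import *
o=get_obs();print(o['time_s'],o['eef_pos'],o['wrist_force'])
w=camera("wrist");d=camera("side");s=camera("scene")
a=cv2.resize(w['img'],(400,300),interpolation=cv2.INTER_AREA);b=cv2.resize(d['img'][160:280,240:400],(400,300),interpolation=cv2.INTER_CUBIC)
c=cv2.resize(s['img'][180:330,120:320],(400,300),interpolation=cv2.INTER_CUBIC);e=cv2.resize(s['img'],(400,300),interpolation=cv2.INTER_AREA)
cv2.imwrite('pics/f1.png',np.vstack([np.hstack([a,b]),np.hstack([c,e])]))
r=pinpoint(w,'bearing');print([(round(q['conf'],2),q['centre'][1]*640,q['centre'][0]*480) for q in r])
```

```text
10.9 [ 0.52569363 -0.20812678  0.24989358] [-0.23075924 -0.82137492 -0.56085655]
[(0.75, 444.928, 292.224), (0.74, 147.712, 165.11999999999998), (0.57, 318.08, 101.52)]
```

View pics/f1.png

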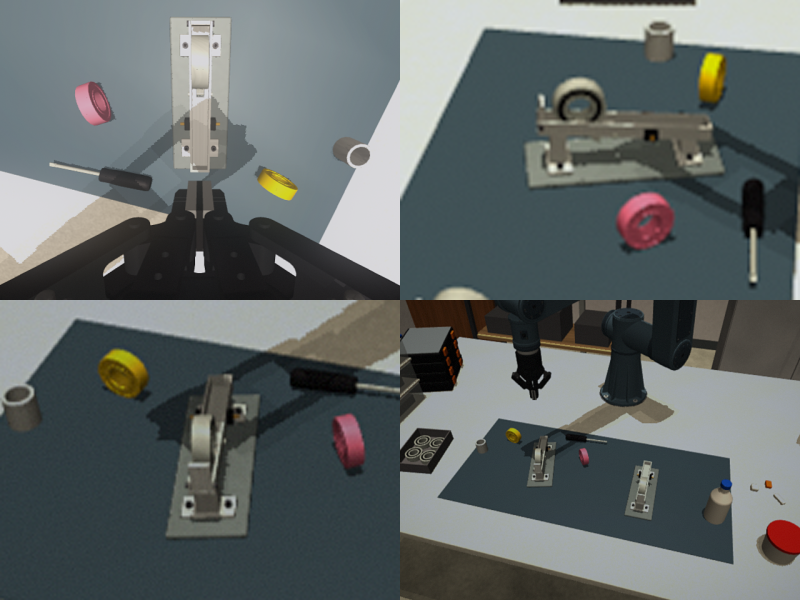

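The bearing stays parked at the high end: side panel (579,100), wrist panel (201,62), with the catch leaf visible just behind it. The other things stand where they were, and the hand is clear. I hand in.

```bash
python3 -c "
from bench import *
print(hand_in())"
```

```text
the job is handed in; nothing more can be done
None
```

The bearing is back up the gutter and parked behind its spring catch. I pushed it steadily from behind with the shut fingertips at about 40 mm/s. It settled back about 4 mm against the catch when I backed the finger off.

- **Last check:** About 1.4 s after I backed the finger off, all three cameras showed the bearing parked at the high end, with the hand clear and about 200 mm higher. The second ramp, bottle, short tube, screwdriver and both look-alikes appeared where they were. Wrist force was about 1 to 2 N at the moments I read it, and the robot's clock stood at 10.9 s after the last move.
- **Disagreement in fingertip height:** The cameras put the shut fingertips about 30 mm higher, relative to the reported TCP, than the stated geometry. I set the push height by the images, and the contact looked right.
- **Disagreement in ramp position:** The scene and side cameras differed by about 9 mm on where the ramp sits along x. I settled that with the wrist view and by stopping short and checking as I went.

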